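# Scrape the trimming plate clean and shut the chip pocket

### The arm

A 6-joint arm with a two-finger parallel gripper is mounted at the origin on a cart in front of the work surface, level with it; the furniture and walls round the work are solid. World frame = base frame: x ahead of the robot, y to its left, z up, the work surface at z = 0. Lengths are in m, angles in degrees, forces in N, time in s.
With the tool pointing down it reaches from about 0.4 to 0.825 m from the base axis. Payload 7 kg.
Tool frame: the origin (TCP) lies between the finger pads; the fingertips stand 25 mm ahead of it and the grasp point (between the pads) lies 6 mm ahead of it; z points along the fingers, y is the line along which they close (so a half turn about z gives the same grasp; the last joint's range is limited). The gripper opens to 88 mm and grips with 3 to 60 N. Pads are 19 mm wide; open, the fingers measure 130 mm over their backs; the gripper's body (78 mm by 193 mm) begins 47 mm behind the grasp point.
Start: joints at [-58.551, 20.546, 0.682, 0, -70.136, -16.507], TCP at [0.174, -0.652, 0.252] pointing down, gripper open.
Joint ranges: [-176.03, 176.03], [-82.01, 121.73], [-58.28, 71.71], [-173.87, 95.51], [-174.79, -0.11], [-173.66, 173.66]. Speed limits (degrees/s): [136.94, 136.94, 172.46, 180, 180, 180].

### API

Orientations are given as [roll, pitch, yaw] about the fixed x, y, z axes, in that order (R = Rz(yaw) Ry(pitch) Rx(roll)).
In Python, from plant import ctrl, cams, status gives the robot as it stands (ctrl), with the cameras (cams) and the readings (status).
- The arm moves only by the shell command python3 drive.py 'ROWS'. ROWS is a JSON list of rows, 1 to 8 of them, each of 5 numbers: dx, dy, dz in m, then a turn about the tool's z in degrees, then the finger opening in m; each row is the pose to reach, as a shift and turn from the pose commanded when the command began, along the tool's axes at that moment; what a row does not reach only later rows make up. A row lasts 1/8 s, in which the tool goes at most 0.0625 m and 10.7 degrees, less where a joint would pass 70% of its speed; a pose out of reach is approached as far as the arm can. The fingers move at their own pace and stop on an object; the grip force is fixed at half the most. Time passes only in rows, so rows that do not move let the fingers close. It prints the time, the measured TCP pose, the force, the opening and the grip force at its end.
- status.get_obs(): the state, without advancing time (a new reading comes with each control period).
- cams.snapshot(name): name is "scene" or "top"; returns a dict with "frame" (384x512x3 uint8, red, green, blue), "z_map" (384x512 float32, m along the optical axis (not along the pixel's ray), 0 where there is no reading), "fovy" (degrees; the focal length in pixels is half the picture's height over the tangent of half this angle, whatever the lens; pixels are square), "cx", "cy" (the principal point, pixels), "R" (3x3) and "t" (3): a world point X has camera coordinates R X + t. Camera axes: x right, y down, z forward; pixel columns grow to the right and rows downward; lengths in m; the calibration is good to about 2 mm. A picture is of the moment at which its call begins.
- ctrl.close_job(): hands the job in; it is judged then, once.
The state is a dict: "clock": time; "joint_pos": joint angles; "qvel": joint speeds; "tau": joint torques, N m; "tool_pos": TCP position; "orientation": TCP orientation; "force": force on the tool from outside, world axes, zero at the start; "moment": the same for the moment, N m; "opening": finger opening in m; "gripper_force": force on a finger pad.
Only numpy, scipy, OpenCV 4.12 (cv2) and the standard library are available. Lean on these libraries where they do the work, as an engineer would, in place of code of your own. Each camera call takes 0.05 s, during which the arm holds its last target. There are 200 camera calls.

### The job

Take the scraper block and sweep all four loose chips off the white plate into the open pocket at its end, moving the chips with the scraper and not with the fingers. Then stand the scraper upright on the bench clear of the station again and slide the yellow cover fully shut over the pocket. Leave the solder spool, the black module and the roll of masking tape where they are.

Things in the scene. Friction and masses are not known exactly. Their poses are not given: they have to be found in the camera images.
- station: Trimming station, fixed: grey block 335 x 160 mm (x, y) on the bench. Origin at bench height, 15 mm to +x of the plate's middle; z up; chips are swept along +x. In its frame: white plate x -100..70 mm, top at z = 66 mm; open pocket x 70..145; deck where the cover parks x 145..235. Aluminium strips along both sides (|y| 75..80 mm, whole length) stand 6 mm above the plate; its ends have none.
- plate_top (a point): Middle of the white plate's flat top (170 x 150 mm between the strips), 66 mm above the bench; the chips lie here.
- pocket_floor (a point): Middle of the pocket's black floor, 6 mm above the bench; pocket 75 x 150 mm inside (station x, y), 60 mm deep below the plate's top.
- scraper: Scraper block, loose, about 0.22 kg, standing upright on the bench: orange foot with black rubber sole, 34 mm deep (x), 124 mm long (y, the blade), 17 mm high; on it, centred, a black grip rib 22 mm thick (x), 92 mm long (y), from 17 to 60 mm above the underside. Either long face may push. Origin: centre of its underside; z up.
- chip_1: Green break-off chip, a flat slip 36 x 16 x 6 mm, 12 g, loose on the plate. Origin: centre of its underside; x along its length.
- chip_2: Copper-coloured break-off chip, a flat slip 32 x 18 x 6 mm, 12 g, loose on the plate. Origin: centre of its underside; x along its length.
- chip_3: Green break-off chip, a flat slip 36 x 16 x 6 mm, 12 g, loose on the plate. Origin: centre of its underside; x along its length.
- chip_4: Copper-coloured break-off chip, a flat slip 32 x 18 x 6 mm, 12 g, loose on the plate. Origin: centre of its underside; x along its length.
- cover (a joint): Slide of the yellow cover along the station's x: 0 = fully shut over the pocket (against its stop), +0.075 m = fully open, parked on the deck. It starts mostly or fully open, and stays where it is left; about 2.5 N moves it.
- cover_grip (a point): Middle of the top edge of the black grip bar on the yellow cover. Bar 14 mm thick (station x), 70 mm long (station y), 26 mm high above the cover's top, which is level with the plate. Cover 79 x 146 x 5 mm; the bar stands 18 mm from its middle, away from the plate. Pinch it from above or push it towards the plate.
- solder_spool: Bystander: red spool of solder wire, 73 x 58 x 51 mm, left of the station. Origin: centre of its underside.
- black_module: Bystander: small black box with a pale lid, 65 x 72 x 30 mm, at the back right. Origin: centre of its underside.
- tape_masking: Bystander: beige roll of masking tape, 105 mm across and 26 mm high, lying flat behind the station. Origin: centre of its underside.

How it is judged:
By the outcome, as a careful person would: the job done as asked, in the order asked, and still so for the second after the job is handed in, with the robot touching nothing.
It also fails if it takes over 61 s, if anything falls off the work surface, if the arm or the gripper's body presses on something with over 40 N, if the wrist force passes 120 N, or if a joint passes its speed limit or range.

## Working session

There is one attempt and no reset: what is moved stays moved. The work goes in short steps, Python scripts to look and compute and a shell command to move; the robot and the scene stay as the last step left them, time stands still between calls to the robot, and variables do not carry over. Pictures are saved under pics/ and viewed, at most 10 in all, crops included, and the job is handed in when it is done.

```bash
ls; mkdir -p pics; cat > h.py <<'E'
import numpy as np, cv2
from plant import ctrl, cams, status
def snap(n,f=None):
    s=cams.snapshot(n)
    if f: cv2.imwrite('pics/'+f, cv2.cvtColor(s['frame'],cv2.COLOR_RGB2BGR))
    return s
def foc(s): return s['frame'].shape[0]/2/np.tan(np.radians(s['fovy'])/2)
def ray(s,u,v,z):
    R=np.array(s['R']);t=np.array(s['t']);f=foc(s)
    d=R.T@np.array([(u-s['cx'])/f,(v-s['cy'])/f,1]);c=-R.T@t
    return c+d*(z-c[2])/d[2]
def cloud(s):
    R=np.array(s['R']);t=np.array(s['t']);f=foc(s);Z=s['z_map']
    v,u=np.mgrid[:Z.shape[0],:Z.shape[1]]
    P=np.stack([(u-s['cx'])/f*Z,(v-s['cy'])/f*Z,Z],-1)
    return (P-t)@R
E
python3 - <<'E'
from h import *
for n in('scene','top'):
    s=snap(n,n+'0.png');print(n,s['fovy'],s['cx'],s['cy'],-np.array(s['R']).T@s['t'],np.round(s['R'],3).tolist())
o=status.get_obs();print(o)
E
```

```text
drive.py
pics
plant.py
scene 50.50032225115707 255.01073944643733 188.3840326378411 [0.09232999 0.90517691 1.05834085] [[-0.848, -0.53, 0.017], [-0.372, 0.572, -0.731], [0.378, -0.626, -0.682]]
top 46.21429820249419 248.4748773317051 192.44075626020864 [0.44564683 0.02340117 1.29753621] [[0.011, -1.0, -0.008], [-0.989, -0.01, -0.15], [0.15, 0.009, -0.989]]
{'clock': 0.1, 'joint_pos': array([-5.85510621e+01,  2.05868984e+01,  6.40407111e-01, -1.72933136e-02,
       -7.01358989e+01, -1.65049067e+01]), 'qvel': array([ 0.04761083, -0.1190581 ,  0.10376925,  0.06876385, -0.12092148,
       -0.02691389]), 'tau': array([-6.81378115e-04, -5.84161091e+01,  2.93752795e+01,  7.01552287e+00,
        1.01431759e-02, -6.55043277e-05]), 'tool_pos': array([ 0.17392092, -0.65180675,  0.25073314]), 'orientation': array([ 1.79916386e+02, -7.82096456e-03, -1.65061851e+02]), 'force': array([ 0.28476378, -0.92494084, -0.16106539]), 'moment': array([ 0.00032889,  0.04076467, -0.0033615 ]), 'gripper_force': 0.0, 'opening': 0.0873320405241778}
```

View pics/top0.png

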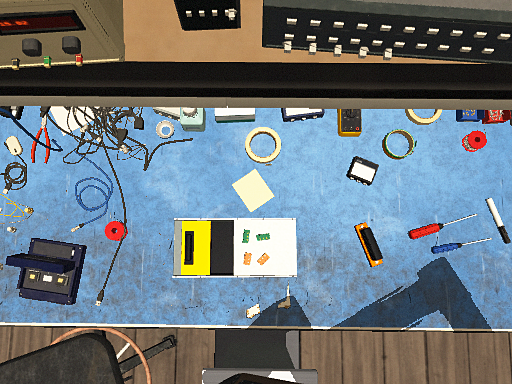

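View pics/scene0.png

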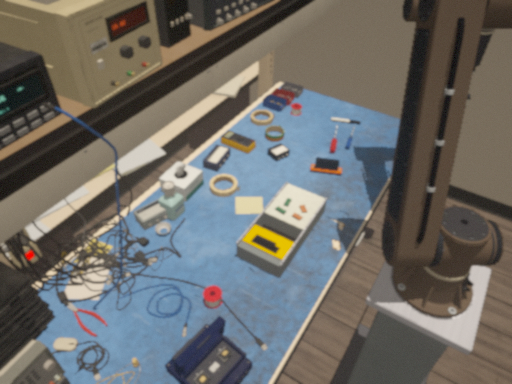

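The top view shows the plate at px (235–297, 218–278), with four chips around (246–263, 237–258). The pocket is dark at (210–234), the cover yellow at (177–210) with its grip bar at (189,248). The scraper is at about (370,243), slightly turned. The sweep direction is image left, about world +y.

```bash
python3 - <<'E'
from h import *
s=snap('top');f=s['frame'];P=cloud(s)
hsv=cv2.cvtColor(f,cv2.COLOR_RGB2HSV)
def comps(m,z,amin,box):
    M=np.zeros(m.shape,np.uint8);x0,x1,y0,y1=box;M[y0:y1,x0:x1]=m[y0:y1,x0:x1]*255
    for c in cv2.findContours(M,cv2.RETR_EXTERNAL,cv2.CHAIN_APPROX_NONE)[0]:
        if cv2.contourArea(c)<amin: continue
        w=np.array([ray(s,u,v,z)[:2] for u,v in c[:,0]],np.float32)
        print('  ',cv2.minAreaRect(w*1000),c[:,0].mean(0).round(1))
H,S,V=[hsv[...,i].astype(int) for i in range(3)]
st=(165,305,210,285)
print('yellow');comps((H>22)&(H<35)&(S>150)&(V>120),.066,100,st)
print('green');comps((H>40)&(H<90)&(S>80),.072,15,st)
print('copper');comps((H<20)&(S>90)&(V>120),.072,15,st)
print('white');comps((S<40)&(V>180),.066,300,st)
print('pocket+bar dark');comps((V<70),.066,40,st)
sb=(345,395,210,280)
print('orange');comps((H<22)&(S>150)&(V>120),.017,20,sb)
print('rib z');comps((V<60),.06,20,sb)
Z=P[...,2]
print('z top rib');comps((Z>.045)&(Z<.08),.06,20,sb)
print('z foot');comps((Z>.010)&(Z<.08),.017,20,sb)
print('st z');comps((Z>.055)&(Z<.12),.07,300,st)
print('bar z');comps((Z>.083)&(Z<.12),.092,20,st)
E
```

```text
yellow
   ((480.34051513671875, 178.28244018554688), (143.6757049560547, 77.69503784179688), 0.2722594738006592) [195.4 247.5]
green
   ((511.5545959472656, -4.685459136962891), (15.108875274658203, 35.26237869262695), 10.055301666259766) [262.5 236.5]
   ((512.6971435546875, 41.80437469482422), (15.759665489196777, 35.216758728027344), 82.50297546386719) [245.6 235.8]
copper
   ((451.5207214355469, -5.357807159423828), (16.995939254760742, 30.513614654541016), 45.181396484375) [262.7 259.1]
   ((452.1783142089844, 37.235572814941406), (17.729881286621094, 31.553274154663086), 81.06372833251953) [247.  258.3]
white
   ((483.0708923339844, 71.28083801269531), (156.55789184570312, 333.9479675292969), 0.6160758137702942) [246.5 239.4]
pocket+bar dark
   ((481.0931396484375, 195.9220428466797), (86.72681427001953, 23.436861038208008), 0.021225573495030403) [188.7 247. ]
   ((482.50408935546875, 111.28474426269531), (146.24533081054688, 71.38595581054688), 0.954723596572876) [220.8 245.8]
orange
   ((496.6009521484375, -304.2539978027344), (122.44915008544922, 32.862060546875), 21.869619369506836) [366.2 245.4]
rib z
   ((495.7680358886719, -299.663818359375), (91.37776184082031, 30.301429748535156), 21.4382381439209) [370.8 243.5]
z top rib
   ((496.02728271484375, -303.1796875), (91.5117416381836, 24.944223403930664), 21.230928421020508) [372.  243.5]
z foot
   ((497.5116271972656, -307.0092468261719), (123.2131576538086, 40.019161224365234), 21.23098373413086) [369.1 243.8]
st z
   ((481.49468994140625, 72.0398941040039), (158.9388885498047, 333.7500915527344), 0.6160779595375061) [234.2 247.5]
bar z
   ((480.21551513671875, 195.70101928710938), (68.90480041503906, 13.308367729187012), 1.7783414125442505) [187.8 247.2]
```

```bash
python3 - <<'E'
import cv2
im=cv2.imread('pics/top0.png')
a=cv2.resize(im[205:290,160:310],None,fx=4,fy=4,interpolation=cv2.INTER_CUBIC);b=cv2.resize(im[205:290,345:395],None,fx=4,fy=4,interpolation=cv2.INTER_CUBIC)
cv2.imwrite('pics/crop1.png',cv2.hconcat([a,b]))
E
```

```text
(no output)
```

View pics/crop1.png

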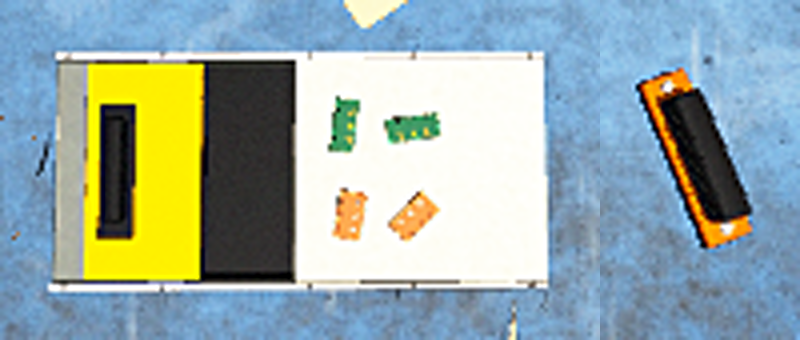

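The crop confirms the chips, the 64 mm open pocket and the scraper angle of about 21.5°. The station is aligned with world y to within 0.7°, with its origin at about (0.482, 0.0045).

```bash
cat > to.py <<'E'
import sys,numpy as np
from scipy.spatial.transform import Rotation as Ro
from plant import ctrl, cams, status
o=status.get_obs()
R=Ro.from_euler('xyz',o['orientation'],degrees=True)
x,y,z,yaw=map(float,sys.argv[1:5])
d=R.inv().apply(np.array([x,y,z])-o['tool_pos'])
t=-(yaw-o['orientation'][2]);t=(t+180)%360-180
print('shift',d.round(4),'turn',round(t,2),'rows',round(np.linalg.norm(d)/.0625,1),'tilt',o['orientation'].round(2),'pos',o['tool_pos'].round(4),'F',o['force'].round(1),'clk',o['clock'])
E
python3 to.py 0.4965 -0.304 0.13 -158.5
```

```text
shift [-0.4014  0.2528  0.1211] turn -6.56 rows 7.8 tilt [ 1.7992e+02 -1.0000e-02 -1.6506e+02] pos [ 0.1739 -0.6518  0.2508] F [ 0.4 -0.8  0.4] clk 0.15
```

```bash
python3 drive.py '[[-0.401,0.253,0.121,-6.6,0.088],[-0.401,0.253,0.121,-6.6,0.088],[-0.401,0.253,0.121,-6.6,0.088],[-0.401,0.253,0.121,-6.6,0.088],[-0.401,0.253,0.121,-6.6,0.088],[-0.401,0.253,0.121,-6.6,0.088],[-0.401,0.253,0.121,-6.6,0.088],[-0.401,0.253,0.121,-6.6,0.088]]'; python3 to.py 0.4965 -0.304 0.049 -158.5
```

```text
clock: 1.15
tool_pos: [0.4974, -0.3024, 0.13]
orientation: [180.0, -0.0, -158.4]
force: [0.2, -0.8, 1.0]
opening: 0.0876
gripper_force: 0.0
shift [ 0.0015 -0.0012  0.081 ] turn 0.09 rows 1.3 tilt [ 1.7999e+02 -1.0000e-02 -1.5841e+02] pos [ 0.4974 -0.3024  0.13  ] F [ 0.2 -0.8  1. ] clk 1.15
```

```bash
python3 drive.py '[[0.001,-0.001,0.04,0,0.088],[0.001,-0.001,0.07,0,0.088],[0.001,-0.001,0.081,0,0.088],[0.001,-0.001,0.081,0,0.015],[0.001,-0.001,0.081,0,0.015],[0.001,-0.001,0.081,0,0.015],[0.001,-0.001,0.081,0,0.015],[0.001,-0.001,0.081,0,0.015]]'; python3 to.py 0.4965 -0.304 0.049 -158.5
```

```text
clock: 2.15
tool_pos: [0.4958, -0.3057, 0.05]
orientation: [-180.0, 0.0, -158.5]
force: [0.5, -0.4, -0.2]
opening: 0.0437
gripper_force: 0.0
shift [-0.0012  0.0013  0.001 ] turn 0.04 rows 0.0 tilt [-1.7998e+02  3.0000e-02 -1.5846e+02] pos [ 0.4958 -0.3057  0.05  ] F [ 0.5 -0.4 -0.2] clk 2.15
```

```bash
python3 drive.py '[[0,0,0,0,0.015],[0,0,0,0,0.015],[0,0,0,0,0.015],[0,0,0,0,0.015],[0,0,0,0,0.015]]'; python3 to.py 0.482 -0.068 0.20 -179.3
```

```text
clock: 2.78
tool_pos: [0.4959, -0.3058, 0.0496]
orientation: [-180.0, 0.0, -158.5]
force: [0.5, -2.8, -0.7]
opening: 0.0218
gripper_force: 30.0
shift [-0.0744  0.2262 -0.1504] turn 20.85 rows 4.5 tilt [-1.7998e+02  1.0000e-02 -1.5845e+02] pos [ 0.4959 -0.3058  0.0496] F [ 0.5 -2.8 -0.7] clk 2.775
```

```bash
python3 drive.py '[[0,0,-0.04,0,0.015],[0,0,-0.09,0,0.015],[-0.01,0.03,-0.13,5,0.015],[-0.03,0.09,-0.13,12,0.015],[-0.05,0.15,-0.13,20.9,0.015],[-0.067,0.205,-0.13,20.9,0.015],[-0.0745,0.226,-0.13,20.9,0.015],[-0.0745,0.226,-0.13,20.9,0.015]]'; python3 to.py 0.482 -0.068 0.1175 -179.3; python3 - <<'E'
from h import *
snap('scene','s1.png');s=snap('top','t1.png');P=cloud(s);im=cv2.imread('pics/s1.png');a=cv2.resize(im[140:300,200:360],None,fx=2.5,fy=2.5);b=cv2.resize(cv2.imread('pics/t1.png')[200:300,160:330],None,fx=2.35,fy=4)
cv2.imwrite('pics/c2.png',cv2.hconcat([a,b]))
E
```

```text
clock: 3.78
tool_pos: [0.4813, -0.0664, 0.1793]
orientation: [180.0, -0.1, -179.2]
force: [0.5, -0.7, -2.3]
opening: 0.022
gripper_force: 30.0
shift [-0.0008 -0.0017  0.0618] turn 0.1 rows 1.0 tilt [ 1.7997e+02 -5.0000e-02 -1.7920e+02] pos [ 0.4813 -0.0664  0.1793] F [ 0.5 -0.7 -2.3] clk 3.775
```

View pics/c2.png

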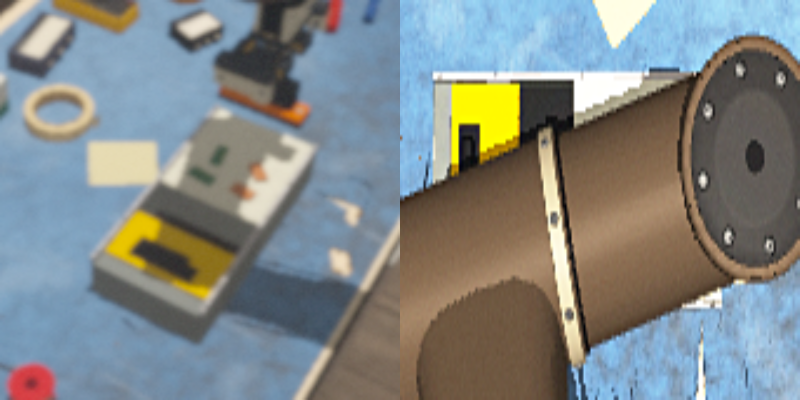

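The scraper is held level above the near end of the plate, behind all the chips, so I'm lowering it.

```bash
python3 drive.py '[[-0.0005,-0.001,0.03,0,0.015],[-0.0005,-0.001,0.05,0,0.015],[-0.0005,-0.001,0.059,0,0.015],[-0.0005,-0.001,0.0625,0,0.015],[-0.0005,-0.001,0.0625,0,0.015]]'; python3 to.py 0.481 0.068 0.1165 -179.3
```

```text
clock: 4.5
tool_pos: [0.4827, -0.0693, 0.1174]
orientation: [-180.0, 0.0, -179.4]
force: [0.3, -0.1, -2.5]
opening: 0.022
gripper_force: 30.0
shift [0.0003 0.1373 0.0009] turn -0.08 rows 2.2 tilt [-1.8000e+02  2.0000e-02 -1.7938e+02] pos [ 0.4827 -0.0693  0.1174] F [ 0.3 -0.1 -2.5] clk 4.5
```

```bash
python3 drive.py '[[0,0.01,0.001,0,0.015],[0,0.022,0.001,0,0.015],[0,0.034,0.001,0,0.015],[0,0.046,0.001,0,0.015],[0,0.058,0.001,0,0.015],[0,0.07,0.001,0,0.015],[0,0.082,0.001,0,0.015],[0,0.09,0.001,0,0.015]]'; python3 to.py 0.481 0.068 0.1165 -179.3
```

```text
clock: 5.5
tool_pos: [0.4815, 0.0217, 0.116]
orientation: [-180.0, -0.0, -179.3]
force: [-0.0, -1.6, -1.4]
opening: 0.0219
gripper_force: 30.0
shift [-0.0001  0.0463 -0.0005] turn -0.03 rows 0.7 tilt [-180.     -0.   -179.33] pos [0.4815 0.0217 0.116 ] F [-0.  -1.6 -1.4] clk 5.5
```

```bash
python3 - <<'E'
from h import *
snap('scene','s2.png');im=cv2.imread('pics/s2.png')
cv2.imwrite('pics/c3.png',cv2.resize(im[150:290,210:350],None,fx=4,fy=4,interpolation=cv2.INTER_CUBIC))
E
```

```text
(no output)
```

View pics/c3.png

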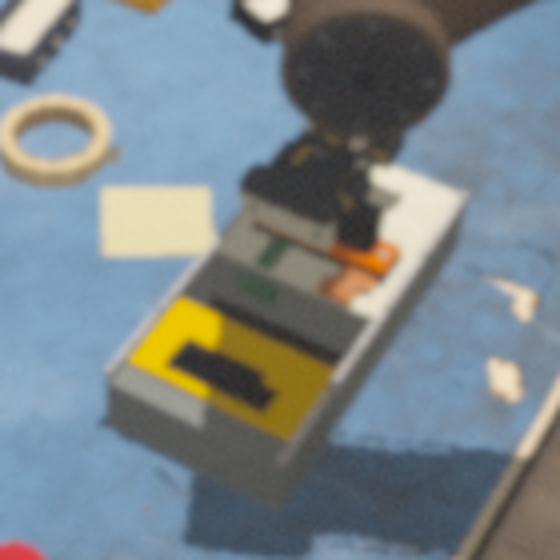

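The scraper is pushing the chips ahead of it. One green chip is already in the pocket, and the copper pair and the other green are at the blade. I'm continuing the sweep.

```bash
python3 drive.py '[[0,0.01,0,0,0.015],[0,0.02,0,0,0.015],[0,0.03,0,0,0.015],[0,0.04,0,0,0.015],[0,0.05,0,0,0.015],[0,0.05,0,0,0.015]]';python3 - <<'E'
from h import *
snap('scene','s3.png');im=cv2.imread('pics/s3.png')
cv2.imwrite('pics/c4.png',cv2.resize(im[150:290,210:350],None,fx=4,fy=4,interpolation=cv2.INTER_CUBIC))
E
```

```text
clock: 6.3
tool_pos: [0.481, 0.0717, 0.1161]
orientation: [180.0, 0.0, -179.3]
force: [0.3, -0.8, -2.6]
opening: 0.0217
gripper_force: 30.0
```

View pics/c4.png

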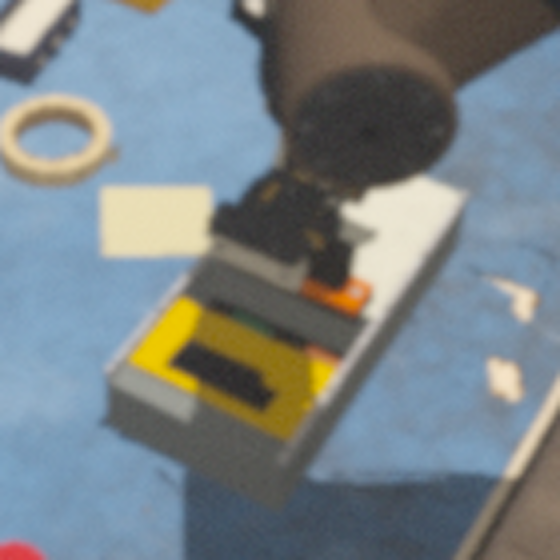

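The blade has passed the pocket edge and no chips are left ahead of it. Green and copper show inside the pocket. I'm returning the scraper to the bench.

```bash
python3 drive.py '[[0,0,-0.03,0,0.015],[0,-0.01,-0.06,0,0.015],[0,-0.06,-0.06,0,0.015],[0,-0.12,-0.06,0,0.015],[0,-0.18,-0.06,0,0.015],[-0.01,-0.24,-0.06,0,0.015],[-0.015,-0.3,-0.06,0,0.015],[-0.015,-0.35,-0.06,0,0.015]]';python3 drive.py '[[0,-0.02,0.03,0,0.015],[0,-0.02,0.07,0,0.015],[0,-0.02,0.1,0,0.015],[0,-0.02,0.12,0,0.015],[0,-0.02,0.12,0,0.015]]'; python3 to.py 0.497 -0.3 0.0494 -179.3
python3 - <<'E'
from h import *
s=snap('top','t4.png')
cv2.imwrite('pics/c5.png',cv2.resize(cv2.imread('pics/t4.png')[200:300,160:400],None,fx=3.3,fy=3.3,interpolation=cv2.INTER_CUBIC))
E
```

```text
clock: 7.35
tool_pos: [0.4995, -0.2814, 0.1758]
orientation: [-180.0, -0.0, -179.4]
force: [0.1, 0.8, -2.4]
opening: 0.0219
gripper_force: 30.0
clock: 7.98
tool_pos: [0.4986, -0.2988, 0.0544]
orientation: [179.9, -0.2, -179.4]
force: [1.0, -0.0, -2.3]
opening: 0.0217
gripper_force: 30.0
shift [ 0.0016 -0.0012  0.005 ] turn -0.09 rows 0.1 tilt [ 179.94   -0.22 -179.39] pos [ 0.4986 -0.2988  0.0544] F [ 1.  -0.  -2.3] clk 7.975
```

View pics/c5.png

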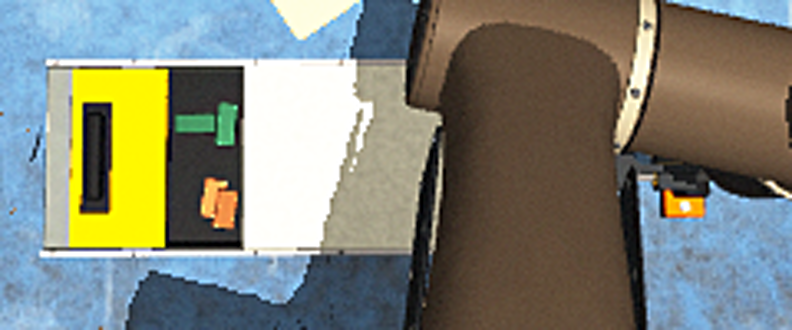

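All four chips are in the pocket, greens at about (215,122) and coppers at about (218,203) in the crop. I'm setting the scraper down gently and releasing it.

```bash
python3 drive.py '[[0,0,0.003,0,0.015],[0,0,0.005,0,0.015],[0,0,0.005,0,0.015]]'; python3 to.py 0.4988 -0.2988 0.0494 -179.3
```

```text
clock: 8.4
tool_pos: [0.5002, -0.2988, 0.0515]
orientation: [-180.0, 0.0, -179.4]
force: [-0.1, 0.5, -2.7]
opening: 0.0216
gripper_force: 30.0
shift [0.0014 0.0001 0.0021] turn -0.05 rows 0.0 tilt [-1.7999e+02  4.0000e-02 -1.7935e+02] pos [ 0.5002 -0.2988  0.0515] F [-0.1  0.5 -2.7] clk 8.4
```

```bash
python3 drive.py '[[0,0,0.0015,0,0.015],[0,0,0.0022,0,0.015],[0,0,0.0022,0,0.015],[0,0,0.0022,0,0.015]]'; python3 to.py 0.5 -0.2988 0.0494 -179.3
```

```text
clock: 8.9
tool_pos: [0.5003, -0.2989, 0.0497]
orientation: [-180.0, 0.0, -179.3]
force: [-1.5, 1.7, 6.2]
opening: 0.022
gripper_force: 30.0
shift [0.0003 0.0001 0.0003] turn -0.04 rows 0.0 tilt [-1.7998e+02  4.0000e-02 -1.7934e+02] pos [ 0.5003 -0.2989  0.0497] F [-1.5  1.7  6.2] clk 8.9
```

It's touching the bench, so I'm releasing and rising.

```bash
python3 drive.py '[[0,0,0,0,0.05],[0,0,0,0,0.06],[0,0,0,0,0.06],[0,0,0,0,0.06],[0,0,-0.02,0,0.06],[0,0,-0.06,0,0.06],[0,0,-0.12,0,0.06],[0,0,-0.16,0,0.06]]'; python3 to.py 0.480 0.196 0.2 -179.3
```

```text
clock: 9.9
tool_pos: [0.5006, -0.2991, 0.2117]
orientation: [-179.9, 0.1, -179.3]
force: [0.9, -0.1, -0.3]
opening: 0.0597
gripper_force: 0.0
shift [0.0149 0.4953 0.0112] turn -0.04 rows 7.9 tilt [-1.7994e+02  1.3000e-01 -1.7934e+02] pos [ 0.5006 -0.2991  0.2117] F [ 0.9 -0.1 -0.3] clk 9.9
```

```bash
python3 drive.py '[[0,0.06,0,0,0.06],[0.002,0.12,0,0,0.06],[0.004,0.18,0,0,0.06],[0.008,0.24,0,0,0.06],[0.01,0.3,0,0,0.06],[0.015,0.36,0,0,0.06],[0.015,0.42,0,0,0.06],[0.015,0.48,0,0,0.06]]';python3 drive.py '[[0,0.015,0.03,0,0.06],[0,0.015,0.05,0,0.06],[0,0.015,0.05,0,0.06]]'; python3 to.py 0.480 0.196 0.1 -179.3; python3 - <<'E'
from h import *
s=snap('top');P=cloud(s);f=s['frame'];hsv=cv2.cvtColor(f,cv2.COLOR_RGB2HSV)
m=(hsv[...,0]<22)&(hsv[...,1]>150)&(hsv[...,2]>120)
Z=P[...,2];q=P[(Z>.045)&(Z<.08)&(P[...,1]<-.2)&(P[...,1]>-.4)&(P[...,0]>.4)&(P[...,0]<.6)]
print(len(q),q.mean(0),np.ptp(q,0))
E
```

```text
clock: 10.9
tool_pos: [0.4793, 0.183, 0.2093]
orientation: [180.0, 0.0, -179.3]
force: [1.8, 0.2, 0.7]
opening: 0.0598
gripper_force: 0.0
clock: 11.28
tool_pos: [0.4786, 0.1955, 0.1575]
orientation: [-179.9, -0.2, -179.3]
force: [0.0, -1.4, 0.2]
opening: 0.0595
gripper_force: 0.0
shift [-0.0016  0.0006  0.0575] turn -0.03 rows 0.9 tilt [-1.7988e+02 -1.5000e-01 -1.7933e+02] pos [0.4786 0.1955 0.1575] F [ 0.  -1.4  0.2] clk 11.275
297 [ 0.49979003 -0.29651579  0.05702525] [0.08752912 0.02354938 0.02098223]
```

Scraper is standing upright (rib top at ~0.06, clear of the station). Next I'll pinch the cover bar.

```bash
python3 drive.py '[[-0.001,0.0005,0.03,0,0.06],[-0.001,0.0005,0.05,0,0.06],[-0.001,0.0005,0.057,0,0.06],[-0.001,0.0005,0.057,0,0.005],[-0.001,0.0005,0.057,0,0.005],[-0.001,0.0005,0.057,0,0.005],[-0.001,0.0005,0.057,0,0.005],[-0.001,0.0005,0.057,0,0.005]]';python3 drive.py '[[0,0,0,0,0.005],[0,0,0,0,0.005]]'; python3 to.py 0.481 0.13 0.1 -179.3
```

```text
clock: 12.32
tool_pos: [0.4805, 0.1965, 0.1021]
orientation: [180.0, 0.0, -179.4]
force: [0.8, -2.6, 0.0]
opening: 0.0157
gripper_force: 1.7
clock: 12.58
tool_pos: [0.4806, 0.1964, 0.102]
orientation: [-180.0, 0.0, -179.3]
force: [-0.6, -0.8, 3.4]
opening: 0.0137
gripper_force: 30.0
shift [ 0.0003 -0.0664  0.002 ] turn -0.05 rows 1.1 tilt [-1.7999e+02  1.0000e-02 -1.7935e+02] pos [0.4806 0.1964 0.102 ] F [-0.6 -0.8  3.4] clk 12.575
```

```bash
python3 drive.py '[[0,-0.01,0,0,0.005],[0,-0.022,0,0,0.005],[0,-0.034,0,0,0.005],[0,-0.046,0,0,0.005],[0,-0.056,0,0,0.005],[0,-0.06,0,0,0.005],[0,-0.062,0,0,0.005],[0,-0.062,0,0,0.005]]'; python3 drive.py '[[0,-0.001,0,0,0.005],[0,-0.003,0,0,0.005],[0,-0.003,0,0,0.005]]'; python3 to.py 0.481 0.13 0.1 -179.3
```

```text
clock: 13.58
tool_pos: [0.4814, 0.1342, 0.102]
orientation: [-180.0, 0.0, -179.3]
force: [1.4, -1.3, 4.3]
opening: 0.0138
gripper_force: 30.0
clock: 13.95
tool_pos: [0.4814, 0.1318, 0.102]
orientation: [180.0, 0.0, -179.3]
force: [-0.7, 1.8, 4.5]
opening: 0.0135
gripper_force: 30.0
shift [ 0.0004 -0.0018  0.002 ] turn -0.03 rows 0.0 tilt [ 1.7999e+02  2.0000e-02 -1.7933e+02] pos [0.4814 0.1318 0.102 ] F [-0.7  1.8  4.5] clk 13.95
```

```bash
python3 drive.py '[[0,-0.001,0,0,0.005],[0,-0.003,0,0,0.005],[0,-0.003,0,0,0.005]]'; python3 to.py 0.481 0.13 0.1 -179.3
```

```text
clock: 14.32
tool_pos: [0.4816, 0.1314, 0.102]
orientation: [179.8, 0.1, -179.3]
force: [-6.5, 16.3, 4.8]
opening: 0.0137
gripper_force: 30.0
shift [ 0.0006 -0.0014  0.002 ] turn -0.05 rows 0.0 tilt [ 1.7975e+02  9.0000e-02 -1.7935e+02] pos [0.4816 0.1314 0.102 ] F [-6.5 16.3  4.8] clk 14.325
```

The cover is against its stop (16 N), so I'm releasing and lifting clear.

```bash
python3 drive.py '[[0,0,0,0,0.05],[0,0,0,0,0.05],[0,0,0,0,0.05],[0,0,0,0,0.05],[0,0,-0.03,0,0.05],[0,0,-0.08,0,0.05],[0,0,-0.14,0,0.05],[0,0,-0.15,0,0.05]]'; python3 drive.py '[[0,0.06,0,0,0.05],[0,0.12,0,0,0.05],[0,0.18,0,0,0.05],[0,0.24,0,0,0.05],[0,0.28,0,0,0.05],[0,0.28,0,0,0.05]]'
python3 - <<'E'
from h import *
s=snap('top','t6.png');snap('scene','s6.png')
P=cloud(s);Z=P[...,2];h=cv2.cvtColor(s['frame'],cv2.COLOR_RGB2HSV)
y=(h[...,0]>22)&(h[...,0]<35)&(h[...,1]>150)&(h[...,2]>120);y[:210]=0;y[285:]=0
v,u=np.nonzero(y);print([ray(s,u.min(),247,.066)[1],ray(s,u.max()+1,247,.066)[1]])
a=cv2.resize(cv2.imread('pics/t6.png')[140:300,100:400],(800,427),interpolation=cv2.INTER_CUBIC)
cv2.imwrite('pics/c6.png',a)
E
```

```text
clock: 15.32
tool_pos: [0.483, 0.1291, 0.2562]
orientation: [179.8, 0.4, -179.3]
force: [0.2, -0.1, -0.8]
opening: 0.0501
gripper_force: 0.0
clock: 16.08
tool_pos: [0.4775, 0.4106, 0.2496]
orientation: [-179.9, -0.1, -179.2]
force: [-1.1, -0.4, -0.5]
opening: 0.0501
gripper_force: 0.0
[np.float64(0.15176947259973667), np.float64(0.07286263185446193)]
```

View pics/c6.png

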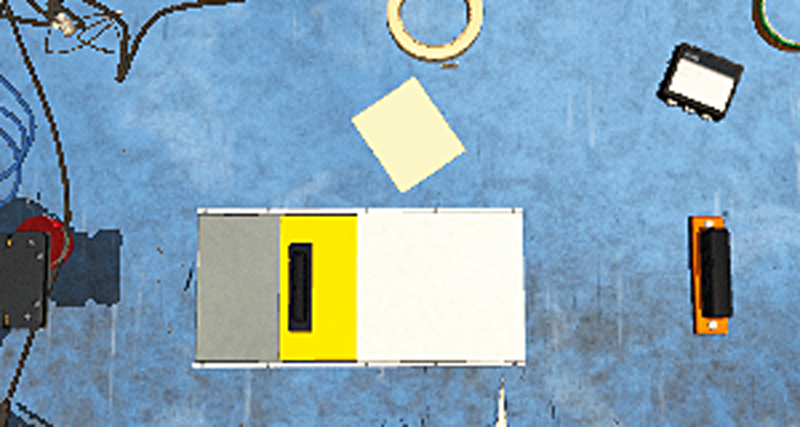

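View pics/s6.png

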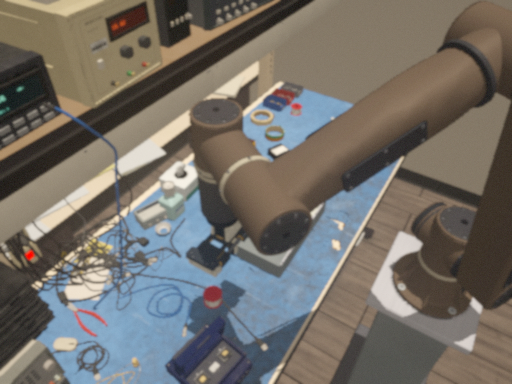

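The cover spans y = 0.073–0.152, so it is fully shut over the pocket. The plate is empty, the scraper stands upright at about crop (711,275), the bystanders are unmoved and the gripper is high and clear.

```bash
python3 drive.py '[[0,0,0,0,0.05],[0,0,0,0,0.05],[0,0,0,0,0.05]]'; python3 -c "
from plant import ctrl, cams, status
print(ctrl.close_job())"
```

```text
clock: 16.55
tool_pos: [0.4783, 0.4079, 0.2523]
orientation: [180.0, 0.0, -179.4]
force: [1.3, 0.5, 0.3]
opening: 0.0504
gripper_force: 0.0
the job is handed in; nothing more can be done
None
```

I swept all four chips into the pocket with the scraper, stood it upright on the bench clear of the station, slid the cover shut against its stop without touching the spool, module or tape, and handed the job in at 16.6 s.

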